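# Clamp a cabinet-door rail in the dowelling jig

### The arm

A 6-joint arm with a two-finger parallel gripper is mounted at the origin on the work surface. World frame = base frame: x ahead of the robot, y to its left, z up, the work surface at z = 0. Lengths are in m, angles in rad, forces in N, time in s.
With the tool pointing down it reaches from about 0.275 to 0.75 m from the base axis. Payload 10.2 kg.
Tool frame: the origin (TCP) lies at the very end of the fingers, on their centre line; the grasp point (between the pads) lies 19 mm behind it; z points along the fingers, y is the direction in which the jaws open and shut (so a half turn about z gives the same grasp; the last joint's range is limited). The gripper opens to 88 mm and grips with 3 to 60 N. Pads are 18 mm wide; open, the fingers measure 123 mm over their backs; the gripper's body (75 mm by 187 mm) begins 45 mm behind the grasp point.
Start: joints at [-1.376, 0.313, 1.498, -0, 1.331, -0.223], TCP at [0.213, -0.48, 0.239] pointing down, gripper open.
Joint ranges: [-2.94, 2.94], [-0.97, 2.17], [0.19, 2.56], [-1.23, 4.37], [0.02, 3.11], [-2.88, 2.88]. Speed limits (rad/s): [2.39, 2.39, 3.01, 3.14, 3.14, 3.14].

### API

Orientations are given as a rotation vector (axis times angle).
In Python, from station import r gives the robot as it stands.
- The arm moves only by the tool apply_moves, never from a script. Its argument "motion" is a list of rows, each an object with "jaw": the closure in counts, from 0 (fully open) to 255 (shut); "delta_pos": the shift along the world's x, y, z normalised to -1 to 1, where 1 is 2 cm, a list of three; "rotation": the turn, a rotation vector about the world's x, y, z normalised to -1 to 1, where 1 is 0.1 rad, a list of three. A call has 1 to 10 rows; each row shifts and turns the commanded pose from where the row before left it; what a row does not reach is not made up. A row lasts 1/8 s, in which the tool goes at most 62.5 mm and 10.7 degrees, less where a joint would pass 70% of its speed; a pose out of reach is approached as far as the arm can. A call with a number of a shift or a turn outside -1 to 1 is refused whole. A call with a gripper value outside its range is refused whole. The fingers move at their own pace and stop on an object; "force" is the grip in N (left out, the last holds). Time passes only in rows, so rows that do not move let the fingers close. It gives the time, the measured TCP pose, the force and the opening at its end, in the units of the state.
- r.sense(): the state, without advancing time (a new reading comes with each control period).
- r.snapshot(name): name is "side" or "top" or "wrist"; returns (picture, depth): 480x640x3 uint8, red, green, blue; 480x640 float32, m along the optical axis (not along the pixel's ray), 0 where there is no reading.
- r.camera_model(name): a dict with "fx", "fy", "cx", "cy" (pixels), "world_to_cam" (4x4, takes a point from world to camera coordinates); the wrist camera has in their place "tool_from_camera" (4x4, takes a point from camera to tool coordinates, whose origin is the TCP and whose axes are the flange's). Camera axes: x right, y up, looking along -z (the intrinsics and any distortion apply to the point x, -y, -z); pixel columns grow to the right and rows downward; lengths in m; the calibration is good to about 2 mm. A picture is of the moment at which its call begins: read the wrist's pose just before it. camera_model takes no time and is no camera call.
- r.finish_job(): hands the job in, once; it reports no verdict.
The state is a dict: "time": time; "q": joint angles; "dq": joint speeds; "tau": joint torques, N m; "eef_pos": TCP position; "tcp_rot": TCP orientation; "force": force on the tool from outside, world axes, zero at the start; "ft_torque": the same for the moment, N m; "width": opening from 0.0 (shut) to 1.0 (fully open).
Only numpy, scipy, OpenCV 4.12 (cv2) and the standard library are available. Lean on these libraries where they do the work, as an engineer would, in place of code of your own. Each camera call takes 0.05 s, during which the arm holds its last target. There are 200 camera calls.

### The job

The grey cabinet-door rail is next for its dowel holes: lay it flat in the dowelling jig and slide it gently home until its end is up against the rubber-faced bush block. Then turn the orange eccentric knob clockwise until its lobe bears on the rail's other end and clamps it hand-tight - about 13 N, because a loose rail drills crooked and an overtightened cam bruises the end - let go, and leave the other things on the worktop where they are.

Things in the scene. Friction and masses are not known exactly. Their poses are not given: they have to be found in the camera images.
- jig: Dowelling jig: birch-ply base 350 x 96 mm on rubber feet that do not slip; its top, the bed, 18 mm above the worktop. Origin: centre of its underside; x along the base towards the bush-block end, y across, z up. Two dark-wood guide strips, 8 mm high, 10 mm wide, stand on the bed at y = +/-33 mm from x = -55 to +95 mm (channel 56 mm wide). The eccentric's spindle is at x = -122 mm, y = 0.
- bush_block: End stop of the jig: aluminium drill-bush block with a black rubber facing, 36 x 62 x 26 mm, on the bed, black lock screw on top (36 mm in all). Locked by hand for this rail, so its place along the jig varies a few mm; it stays put. Origin on the bed, in the rubber face that the rail must butt against; its x points away from the rail (as the jig's x). The rubber gives 1 mm per 10 N.
- rail: Grey lacquered MDF door rail with brown ends, 200 x 50 x 22 mm (x, y, z), sawn to length within 2.5 mm; 0.14 to 0.22 kg, flat on a 4 mm cardboard sheet. Origin: middle of its underside, exactly 100 mm from the end at +x (lies towards the bush-block end); the sawn end at -x is 97.5 to 102.5 mm off. About 13 N of clamping on its end is right (7 to 20 N will do); over 30 N at either end bruises it, as does a drop or jamming it in the jig (45 N).
- clamp (a joint): Angle of the eccentric knob, 0 to 3.0 rad, growing clockwise from above; starts at 0 to 0.3. Free, it drags with 0.10 N m; it stays where it is left. It meets a rail that is home at 0.9 to 2.2 rad; hand-tight comes 0.25 to 0.4 rad after that. While turning, each N on the rail adds about 0.02 N m (0.2 to 0.3 over free is hand-tight); at a standstill friction hides up to half of it.
- cam_axis (a point): On the spindle axis, at the bed; axes turn with the knob, -x (white dot on the disc) is the way of the lobe, +x a relief flat that faces the rail at angle 0. The cam is a steel disc, 22 mm radius, 21 to 33 mm above the worktop, centre 5 mm off the spindle; from 1.0 rad on its edge reaches 22 - 5 cos(angle) mm towards the rail, at 0 the flat 8 mm, at 0.3 13 mm: a rail that is home then has 6 to 17 mm of play.
- clamp_grip (a point): Middle of the knob's orange bar grip, on the spindle axis, 55 mm above the worktop. The bar is 50 mm long, 12 mm wide and 22 mm high (44 to 66 mm above the worktop; the rail's top in the jig is at 40 mm), on a hub of 8 mm radius. The bar runs along the point's y axis, so at angle 0 it stands across the jig.
- drill: Green and black cordless drill standing on its battery, 200 mm high; leave it. Origin under it.
- glue: Yellow glue bottle, 52 mm across, 150 mm high; leave it. Origin under it.
- mug: White mug, 80 mm across, 90 mm high; leave it. Origin under it.
- dowel_tray: Blue tray of dowels, 140 x 100 x 35 mm; leave it. Origin under it.
- mallet: Joiner's hammer, wooden handle and black head, lying at the back; leave it. Origin under it.
- driver: Red screwdriver lying at the right; leave it. Origin under it.
- tape: Yellow tape measure, 65 x 36 x 62 mm, at the back right; leave it. Origin under it.
Mind the look-alikes: they are no part of the job. Leave any pink or yellow look-alike of the rail alone.

How it is judged:
By the outcome, as a careful person would: the job done as asked, in the order asked, and still so for the second after the job is handed in, with the robot touching nothing.
It also fails if it takes over 72 s, if anything falls off the work surface, if the arm or the gripper's body presses on something with over 40 N, if the wrist force passes 120 N, or if a joint passes its speed limit or range.

## Working session

There is one attempt and no reset: what is moved stays moved. The work goes in short steps, Python scripts to look and compute and a tool call to move; the robot and the scene stay as the last step left them, time stands still between calls to the robot, and variables do not carry over. Pictures are saved under pics/ and viewed, about 8 in all and at most 12, crops included, and the job is handed in when it is done.

Besides the shell and the picture viewer there is one more tool, called after "Call:" by a JSON object that holds its "name" and its "arguments". apply_moves: Moves the arm, as the interface text tells. Scaled input: -1 to 1 covers 2 cm each way for a shift and 0.1 rad each way for a turn. Its arguments: {"type":"object","properties":{"motion":{"type":"array","items":{"type":"object","properties":{"jaw":{"type":"number"},"delta_pos":{"type":"array","items":{"type":"number"}},"rotation":{"type":"array","items":{"type":"number"}}}}},"force":{"type":"number"}},"required":["motion"]}

```bash
mkdir -p pics; ls
python3 - <<'E'
from station import r
import cv2,numpy as np
for n in ("top","side"):
    p,d=r.snapshot(n); cv2.imwrite(f"pics/{n}0.png",p[...,::-1]); np.savez(f"pics/{n}0.npz",p=p,d=d)
    print(n,r.camera_model(n))
print(r.camera_model("wrist")); print(r.sense())
E
```

```text
pics
top {'fx': 602.1955226781896, 'fy': 602.1955226781896, 'cx': 319.77665579510506, 'cy': 243.15023832493245, 'world_to_cam': array([[ 0.00435438, -0.99969359,  0.02436716, -0.01178943],
       [ 0.99858166,  0.00563998,  0.05294205, -0.52722114],
       [-0.05306325,  0.02410207,  0.99830025, -1.39890432],
       [ 0.        ,  0.        ,  0.        ,  1.        ]])}
side {'fx': 455.24737298049956, 'fy': 455.24737298049956, 'cx': 325.36442944750746, 'cy': 236.61615207921218, 'world_to_cam': array([[-8.94378515e-01, -4.47310336e-01, -7.31747388e-04,
         4.81333813e-01],
       [ 2.88988929e-01, -5.79068513e-01,  7.62341824e-01,
        -2.12745104e-01],
       [-3.41427109e-01,  6.81610682e-01,  6.47174171e-01,
        -1.01330759e+00],
       [ 0.00000000e+00,  0.00000000e+00,  0.00000000e+00,
         1.00000000e+00]])}
{'fx': 373.95140742290795, 'fy': 373.95140742290795, 'cx': 313.18501524724263, 'cy': 245.22389979462014, 'tool_from_camera': array([[-7.55098986e-04,  9.51569731e-01,  3.07432068e-01,
         7.98496758e-02],
       [ 9.99999141e-01,  3.89293148e-04,  1.25119921e-03,
         1.12612752e-03],
       [ 1.07092210e-03,  3.07432749e-01, -9.51569208e-01,
        -1.46451080e-01],
       [ 0.00000000e+00,  0.00000000e+00,  0.00000000e+00,
         1.00000000e+00]])}
{'time': 0.1, 'q': array([-1.37639123e+00,  3.13377595e-01,  1.49830913e+00, -1.76604229e-06,
        1.33098740e+00, -2.23401902e-01]), 'dq': array([ 0.00153085, -0.00016843, -0.00177223, -0.00103806, -0.00026076,
        0.00092828]), 'tau': array([ 3.20762774e-03, -4.02806497e+01, -2.52645028e+01,  6.95883692e-02,
        3.41666769e-02, -8.05226273e-05]), 'eef_pos': array([ 0.21297046, -0.47964453,  0.23824628]), 'tcp_rot': array([-3.07223298e+00, -6.51303003e-01, -2.19268742e-05]), 'force': array([-0.71762366,  0.31591251, -0.31926541]), 'ft_torque': array([ 0.02157694, -0.01951669, -0.02348807]), 'width': 0.9981097632473186}
```

View pics/top0.png

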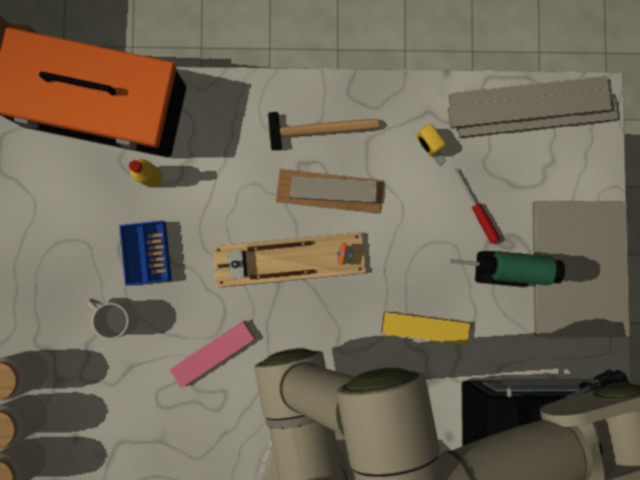

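View pics/side0.png

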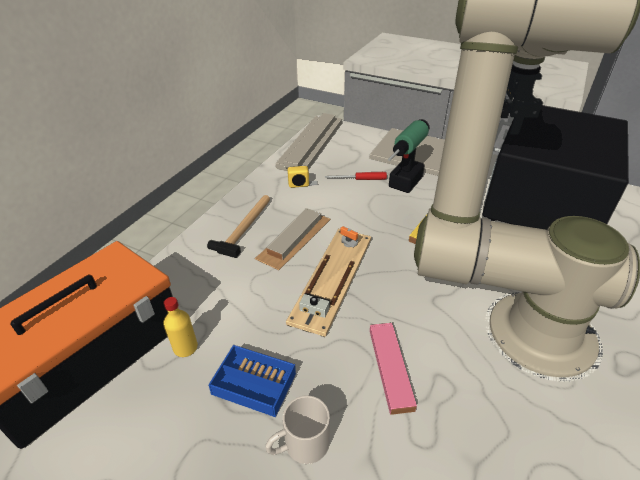

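The top view shows these candidates:
- Grey bar on cardboard at about (335,190).
- Pink bar at (213,353).
- Yellow bar at (426,326).
- Long grey planks at (533,105).

The grey bar on the cardboard fits the description. The jig is at about (290,260), with the bush block at (236,262) on the left and the orange knob at (344,253). I'll enlarge a crop to confirm and measure.

```bash
cat > h.py <<'E'
import numpy as np,cv2
from station import r
def ray(cam,uv,z):
    m=r.camera_model(cam) if isinstance(cam,str) else cam
    W=m["world_to_cam"]; R,t=W[:3,:3],W[:3,3]
    uv=np.atleast_2d(uv).astype(float)
    d=np.c_[(uv[:,0]-m["cx"])/m["fx"],-(uv[:,1]-m["cy"])/m["fy"],-np.ones(len(uv))]@R
    c=-R.T@t
    return c+d*((z-c[2])/d[:,2])[:,None]
def wristcam(s):
    from scipy.spatial.transform import Rotation as Ro
    m=dict(r.camera_model("wrist")); T=np.eye(4); T[:3,:3]=Ro.from_rotvec(s["tcp_rot"]).as_matrix(); T[:3,3]=s["eef_pos"]
    m["world_to_cam"]=np.linalg.inv(T@m["tool_from_camera"]); return m
def big(mask):
    c,_=cv2.findContours(mask.astype(np.uint8),cv2.RETR_EXTERNAL,cv2.CHAIN_APPROX_NONE)
    return max(c,key=cv2.contourArea)
def box(cam,mask,z):
    c=big(mask); p=ray(cam,c[:,0,:],z)[:,:2]
    (cx,cy),(w,h),a=cv2.minAreaRect((p*1000).astype(np.float32))
    b=cv2.boxPoints(((cx,cy),(w,h),a)); L=b[1]-b[0] if np.linalg.norm(b[1]-b[0])>np.linalg.norm(b[2]-b[1]) else b[2]-b[1]
    if L[1]<0: L=-L
    return np.array([cx,cy]),(max(w,h),min(w,h)),np.degrees(np.arctan2(L[1],L[0])),b
E
python3 - <<'E'
from h import *
p=np.load("pics/top0.npz")["p"]
cv2.imwrite("pics/crop1.png",cv2.resize(p[165:295,205:395,::-1],None,fx=4,fy=4,interpolation=cv2.INTER_CUBIC))
hsv=cv2.cvtColor(p,cv2.COLOR_RGB2HSV)
roi=np.zeros(p.shape[:2],bool)
a=roi.copy();a[160:220,270:390]=1
for v in [(335,190),(285,180),(225,265),(344,253),(290,200),(250,170)]: print(v,hsv[v[1],v[0]])
m=a&(hsv[...,1]<60)&(hsv[...,2]<190)
# rail: low sat inside cardboard: erase worktop via connected component containing (335,190)
n,l=cv2.connectedComponents(m.astype(np.uint8),connectivity=4); print(n)
print("rail",box("top",l==l[190,335],.026))
b=roi.copy();b[230:292,205:375]=1
m=b&(hsv[...,1]>75)
print("jig",box("top",m,.018))
m=b&(hsv[...,0]<12)&(hsv[...,1]>190)&(hsv[...,2]>150)
print("knob",box("top",m,.066))
E
```

```text
(335, 190) [ 21  48 123]
(285, 180) [ 15 143 123]
(225, 265) [40 16 49]
(344, 253) [ 13  83 107]
(290, 200) [ 15 143 121]
(250, 170) [ 24  34 150]
3
rail (array([653.38580322, -39.64412689]), (196.78375244140625, 48.372581481933594), np.float32(87.085526), array([[ 624.228  , -136.67899],
       [ 672.5381 , -139.1385 ],
       [ 682.5436 ,   57.39073],
       [ 634.2335 ,   59.85025]], dtype=float32))
jig (array([489.3298645 ,  62.36560822]), (350.6122741699219, 96.48645782470703), np.float32(95.76203), array([[ 423.73016,  231.94254],
       [ 458.9306 , -116.89826],
       [ 554.92957, -107.21132],
       [ 519.7291 ,  241.62949]], dtype=float32))
knob (array([487.79779053, -54.88365936]), (15.82230281829834, 6.783705234527588), np.float32(0.13744731), array([[479.8785  , -51.510796],
       [479.8948  , -58.29448 ],
       [495.71707 , -58.256523],
       [495.70078 , -51.47284 ]], dtype=float32))
```

View pics/crop1.png

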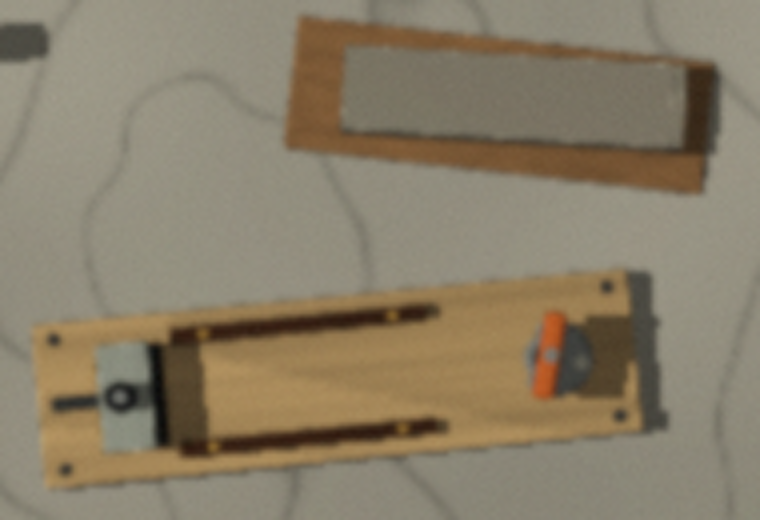

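The crop confirms it: the plain grey bar lying on its cardboard at (335,190), centre about (653,-40) mm, direction 87.1°. The jig centre is about (489,62) mm, direction 95.8°, with the bush block at the +y end and the orange knob at px (342,254). I'm moving above the rail now for a close look.

Call:
{"name": "apply_moves", "arguments": {"motion": [{"delta_pos": [1, 1, 0.3], "rotation": [0, 0, 1], "jaw": 0}, {"delta_pos": [1, 1, 0.3], "rotation": [0, 0, 1], "jaw": 0}, {"delta_pos": [1, 1, 0.3], "rotation": [0, 0, 1], "jaw": 0}, {"delta_pos": [1, 1, 0.3], "rotation": [0, 0, 1], "jaw": 0}, {"delta_pos": [1, 1, 0], "rotation": [0, 0, 1], "jaw": 0}, {"delta_pos": [1, 1, 0], "rotation": [0, 0, 1], "jaw": 0}, {"delta_pos": [1, 1, 0], "rotation": [0, 0, 1], "jaw": 0}, {"delta_pos": [1, 1, 0], "rotation": [0, 0, 1], "jaw": 0}, {"delta_pos": [1, 1, 0], "rotation": [0, 0, 1], "jaw": 0}, {"delta_pos": [1, 1, 0], "rotation": [0, 0, 1], "jaw": 0}]}}

```text
time: 1.35
eef_pos: [0.4135, -0.279, 0.2624]
tcp_rot: [-2.381, -2.049, 0.0]
force: [-0.1, 0.5, -0.1]
width: 0.996
```

Call:
{"name": "apply_moves", "arguments": {"motion": [{"delta_pos": [1, 1, 0], "rotation": [0, 0, 1], "jaw": 0}, {"delta_pos": [1, 1, 0], "jaw": 0}, {"delta_pos": [1, 1, 0], "jaw": 0}, {"delta_pos": [1, 1, 0], "jaw": 0}, {"delta_pos": [1, 1, 0], "jaw": 0}, {"delta_pos": [1, 1, 0], "jaw": 0}, {"delta_pos": [1, 1, -0.6], "jaw": 0}, {"delta_pos": [1, 1, -0.6], "jaw": 0}, {"delta_pos": [1, 1, -0.6], "jaw": 0}, {"delta_pos": [1, 1, -0.6], "jaw": 0}]}}

```text
invalid input at $.motion[1]: expected keys jaw, delta_pos, rotation
```

Call:
{"name": "apply_moves", "arguments": {"motion": [{"delta_pos": [1, 1, -0.4], "jaw": 0}, {"delta_pos": [1, 1, -0.4], "jaw": 0}, {"delta_pos": [0, 0, 0], "jaw": 0}, {"delta_pos": [0, 0, 0], "jaw": 0}]}}

```text
invalid input at $.motion[0]: expected keys jaw, delta_pos, rotation
```

Run:
```python
from h import *
s=r.sense(); p,d=r.snapshot("wrist"); m=wristcam(s)
np.savez("pics/w1.npz",p=p,d=d); cv2.imwrite("pics/w1.png",p[...,::-1])
print(s["time"],s["eef_pos"],s["tcp_rot"],s["q"],s["force"])
hsv=cv2.cvtColor(p,cv2.COLOR_RGB2HSV)
W=m["world_to_cam"]
for P in [(.6534,-.0396,.026),(.658,.058,.026),(.6484,-.137,.026)]:
    c=W[:3,:3]@P+W[:3,3]; u=m["cx"]+m["fx"]*c[0]/-c[2]; v=m["cy"]-m["fy"]*c[1]/-c[2]; print(u,v,hsv[int(v)%480,int(u)%640])
```

```text
1.35 [ 0.41352252 -0.27903819  0.26242691] [-2.38081576e+00 -2.04866152e+00  1.51535883e-05] [-8.28902795e-01  2.38184351e-01  1.53343561e+00  1.20785646e-05
  1.37065816e+00 -6.79210901e-01] [-0.13175914  0.4760488  -0.11045706]
559.7385594098703 -124.70780235194349 [30 29 26]
572.7009524168973 -290.40938310734055 [ 19  49 168]
548.635052264465 11.356060858936218 [ 18  66 123]
```

View pics/w1.png

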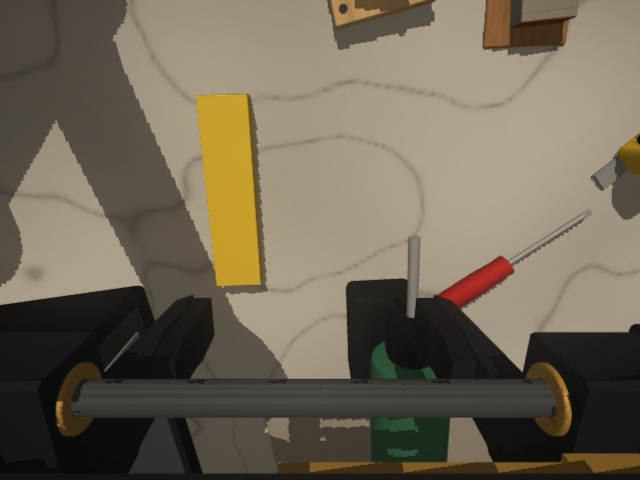

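That picture shows the halfway pose only, with the yellow look-alike at (230,190) and the rail at top right. Rows need all three keys, so I'm resending the rest.

Call:
{"name": "apply_moves", "arguments": {"motion": [{"delta_pos": [1, 0.7, 0], "rotation": [0, 0, 1], "jaw": 0}, {"delta_pos": [1, 0.7, 0], "rotation": [0, 0, 0], "jaw": 0}, {"delta_pos": [1, 0.7, 0], "rotation": [0, 0, 0], "jaw": 0}, {"delta_pos": [1, 0.7, 0], "rotation": [0, 0, 0], "jaw": 0}, {"delta_pos": [1, 0.7, 0], "rotation": [0, 0, 0], "jaw": 0}, {"delta_pos": [1, 0.7, 0], "rotation": [0, 0, 0], "jaw": 0}, {"delta_pos": [1, 0.7, 0], "rotation": [0, 0, 0], "jaw": 0}, {"delta_pos": [1, 0.7, 0], "rotation": [0, 0, 0], "jaw": 0}, {"delta_pos": [1, 0.7, 0], "rotation": [0, 0, 0], "jaw": 0}, {"delta_pos": [1, 0.7, 0], "rotation": [0, 0, 0], "jaw": 0}]}}

```text
time: 2.65
eef_pos: [0.6134, -0.1397, 0.2623]
tcp_rot: [-2.28, -2.16, 0.001]
force: [0.4, -0.9, -1.1]
width: 0.999
```

Call:
{"name": "apply_moves", "arguments": {"motion": [{"delta_pos": [0.8, 0.7, -0.6], "rotation": [0, 0, 0], "jaw": 0}, {"delta_pos": [0.8, 0.7, -0.6], "rotation": [0, 0, 0], "jaw": 0}, {"delta_pos": [0, 0, -0.6], "rotation": [0, 0, 0], "jaw": 0}, {"delta_pos": [0, 0, -0.6], "rotation": [0, 0, 0], "jaw": 0}, {"delta_pos": [0, 0, 0], "rotation": [0, 0, 0], "jaw": 0}, {"delta_pos": [0, 0, 0], "rotation": [0, 0, 0], "jaw": 0}]}}

```text
time: 3.4
eef_pos: [0.6449, -0.1124, 0.2153]
tcp_rot: [2.28, 2.16, 0.001]
force: [-0.4, 0.3, 0.4]
width: 1.002
```

Run:
```python
from h import *
s=r.sense(); p,d=r.snapshot("wrist"); m=wristcam(s)
np.savez("pics/w2.npz",p=p,d=d); cv2.imwrite("pics/w2.png",p[...,::-1])
print(s["time"],s["eef_pos"],s["tcp_rot"],s["q"],s["force"])
hsv=cv2.cvtColor(p,cv2.COLOR_RGB2HSV)
W=m["world_to_cam"]
for P in [(.6534,-.0396,.026),(.658,.058,.026),(.6484,-.137,.026)]:
    c=W[:3,:3]@P+W[:3,3]; u=m["cx"]+m["fx"]*c[0]/-c[2]; v=m["cy"]-m["fy"]*c[1]/-c[2]; print(u,v,hsv[int(v)%480,int(u)%640],d[int(v)%480,int(u)%640],-c[2])
```

```text
3.4 [ 0.64490275 -0.11236896  0.21534327] [2.27963170e+00 2.16046796e+00 5.34415469e-04] [-3.51092344e-01  6.22609918e-01  1.08957904e+00 -6.85989147e-05
  1.42850223e+00 -2.97419372e-01] [-0.43909242  0.30781103  0.43237463]
317.9519348376853 131.73468334931238 [ 20  66 123] 0.32145777 0.3213471971099535
317.5243142468944 0.7004437697019057 [ 14 159 119] 0.3098231 0.2913511312721179
317.8705834171774 240.213776889246 [ 19  69 119] 0.35098064 0.35128838672505547
```

View pics/w2.png

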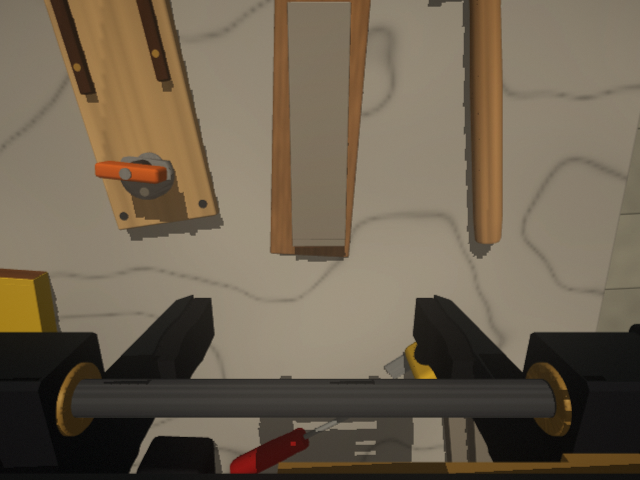

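The wrist view shows the rail at u 288-350, with its near top edge at v about 240. The knob bar is at (131,172) and the jig's guide strips are at top left. I'll measure the rail edges, jig and knob from here.

```bash
cat >> h.py <<'E'
def cloud(m,d):
    v,u=np.mgrid[:480,:640]; W=m["world_to_cam"]; R,t=W[:3,:3],W[:3,3]
    c=np.stack([(u-m["cx"])/m["fx"]*d,-(v-m["cy"])/m["fy"]*d,-d],-1)
    X=(c-t)@R; X[d<=0]=np.nan; return X
E
python3 - <<'E'
from h import *
z=np.load("pics/w2.npz"); p,d=z["p"],z["d"]; s=r.sense(); m=wristcam(s)
X=cloud(m,d); hsv=cv2.cvtColor(p,cv2.COLOR_RGB2HSV).astype(int)
H=X[...,2]
rail=(H>.020)&(H<.032)&(hsv[...,1]<110); rail[:,:270]=0; rail[:,365:]=0; rail[260:]=0
print("top z",np.nanmedian(H[rail]))
P=np.array([0,0]); 
L=[];Rr=[]
for v in range(20,225,5):
    u=np.where(rail[v])[0]; L.append((u.min()-.5,v)); Rr.append((u.max()+.5,v))
A=ray(m,L,.026)[:,:2]; B=ray(m,Rr,.026)[:,:2]
for E in(A,B):
    k=np.polyfit(E[:,1],E[:,0],1); print("edge x at y=-.04,0:",np.polyval(k,[-.04,0]),"slope",k[0])
b=[(u,np.where(rail[:,u])[0].max()+.5) for u in range(297,343,5)]; print("near end",np.round(ray(m,b,.026)[::3,:2],4))
org=(hsv[...,0]<14)&(hsv[...,1]>150)&(hsv[...,2]>90); org[:,:80]=0; org[:,180:]=0;org[:140]=0;org[200:]=0
top=org&(H>.062); print("knob",np.nanmedian(H[top]),box(m,top,.066)[:3], "allz",np.nanpercentile(H[org],[2,98]))
j=(H>.012)&(H<.0225)&(hsv[...,1]>70); j[:,230:]=0; j[240:]=0
c=big(j); print("jig near edge corners",np.round(ray(m,[(120,229),(215,212)],.018),4), np.nanmedian(H[j]))
# right jig edge
E=[(np.where(j[v])[0].max()+.5,v) for v in range(10,200,8)]; E=ray(m,E,.018); k=np.polyfit(E[:,1],E[:,0],1); print("jig edge slope deg",np.degrees(np.arctan(k[0])),np.polyval(k,[-.1,0,.0626]))
E
```

```text
top z 0.02665539971855782
edge x at y=-.04,0: [0.62919534 0.63122825] slope 0.050822708942428685
edge x at y=-.04,0: [0.67891649 0.68093219] slope 0.050392572124815
near end [[ 0.6286 -0.1421]
 [ 0.6427 -0.1428]
 [ 0.6569 -0.1436]
 [ 0.671  -0.1444]]
knob 0.06618212431200904 (array([502.47579956, -61.18799591]), (49.82917022705078, 11.92389965057373), np.float32(171.47871)) allz [0.0480772  0.06783075]
jig near edge corners [[ 0.4609 -0.118   0.018 ]
 [ 0.5535 -0.1065  0.018 ]] 0.018649850029823358
jig edge slope deg -5.745335976287587 [0.55522934 0.54516809 0.53886975]
```

Rail centre line x = 0.6541 at y = -0.04, direction 87.1°. Knob at (0.502,-0.0605), bar at -8.5°, so the knob stands at about 0.25 rad. I'm descending with the fingertips about 11 mm above the rail's underside, so they clear the guide strips later.

Call:
{"name": "apply_moves", "arguments": {"motion": [{"delta_pos": [0.23, 0.9, -1], "rotation": [0, 0, 0], "jaw": 0}, {"delta_pos": [0.23, 0.9, -1], "rotation": [0, 0, 0], "jaw": 0}, {"delta_pos": [0, 0.9, -1], "rotation": [0, 0, 0], "jaw": 0}, {"delta_pos": [0, 0.9, -1], "rotation": [0, 0, 0], "jaw": 0}, {"delta_pos": [0, 0, -1], "rotation": [0, 0, 0], "jaw": 0}, {"delta_pos": [0, 0, -1], "rotation": [0, 0, 0], "jaw": 0}, {"delta_pos": [0, 0, -1], "rotation": [0, 0, 0], "jaw": 0}, {"delta_pos": [0, 0, -1], "rotation": [0, 0, 0], "jaw": 0}, {"delta_pos": [0, 0, 0], "rotation": [0, 0, 0], "jaw": 0}]}}

```text
time: 4.58
eef_pos: [0.6536, -0.0398, 0.0534]
tcp_rot: [-2.278, -2.16, 0.002]
force: [0.3, 0.3, 1.0]
width: 0.994
```

Call:
{"name": "apply_moves", "arguments": {"motion": [{"delta_pos": [0, 0, -0.7], "rotation": [0, 0, 0], "jaw": 0}, {"delta_pos": [0, 0, -0.7], "rotation": [0, 0, 0], "jaw": 0}, {"delta_pos": [0, 0, -0.6], "rotation": [0, 0, 0], "jaw": 0}, {"delta_pos": [0, 0, 0], "rotation": [0, 0, 0], "jaw": 0}, {"delta_pos": [0, 0, 0], "rotation": [0, 0, 0], "jaw": 0}]}}

```text
time: 5.2
eef_pos: [0.6545, -0.0399, 0.0151]
tcp_rot: [2.279, 2.161, 0.001]
force: [-0.5, 0.2, 0.4]
width: 0.999
```

Call:
{"name": "apply_moves", "arguments": {"motion": [{"delta_pos": [0, 0, 0], "rotation": [0, 0, 0], "jaw": 90}, {"delta_pos": [0, 0, 0], "rotation": [0, 0, 0], "jaw": 90}, {"delta_pos": [0, 0, 0], "rotation": [0, 0, 0], "jaw": 150}, {"delta_pos": [0, 0, 0], "rotation": [0, 0, 0], "jaw": 150}, {"delta_pos": [0, 0, 0], "rotation": [0, 0, 0], "jaw": 150}, {"delta_pos": [0, 0, 0], "rotation": [0, 0, 0], "jaw": 150}], "force": 30}}

```text
time: 5.95
eef_pos: [0.6542, -0.0398, 0.0148]
tcp_rot: [-2.279, -2.162, 0.0]
force: [-1.1, 0.4, 0.4]
width: 0.565
```

Call:
{"name": "apply_moves", "arguments": {"motion": [{"delta_pos": [0, 0, 0.2], "rotation": [0, 0, 0], "jaw": 150}, {"delta_pos": [0, 0, 0.4], "rotation": [0, 0, 0], "jaw": 150}, {"delta_pos": [0, 0, 0.8], "rotation": [0, 0, 0], "jaw": 150}, {"delta_pos": [0, 0, 1], "rotation": [0, 0, 0], "jaw": 150}, {"delta_pos": [0, 0, 1], "rotation": [0, 0, 0], "jaw": 150}, {"delta_pos": [0, 0, 1], "rotation": [0, 0, 0], "jaw": 150}, {"delta_pos": [0, 0, 0.6], "rotation": [0, 0, 0], "jaw": 150}, {"delta_pos": [0, 0, 0], "rotation": [0, 0, 0], "jaw": 150}, {"delta_pos": [0, 0, 0], "rotation": [0, 0, 0], "jaw": 150}]}}

```text
time: 7.08
eef_pos: [0.6538, -0.0398, 0.114]
tcp_rot: [-2.279, -2.161, 0.001]
force: [0.3, -0.8, -1.6]
width: 0.566
```

Run:
```python
from h import *
s=r.sense(); print({k:np.round(s[k],4) for k in("time","eef_pos","force","ft_torque","width","tcp_rot")})
p,d=r.snapshot("side"); np.savez("pics/s2.npz",p=p,d=d)
w,wd=r.snapshot("wrist"); np.savez("pics/w3.npz",p=w,d=wd)
cv2.imwrite("pics/c2.png",np.hstack([cv2.resize(p[140:340,200:400],(400,400)),cv2.resize(w,(400,300))[:, :] if 0 else cv2.copyMakeBorder(cv2.resize(w,(400,300)),0,100,0,0,0)])[...,::-1])
```

```text
{'time': np.float64(7.075), 'eef_pos': array([ 0.6538, -0.0398,  0.114 ]), 'force': array([ 0.2661, -0.7785, -1.6097]), 'ft_torque': array([-0.0424, -0.0306, -0.0333]), 'width': np.float64(0.5655), 'tcp_rot': array([-2.2787e+00, -2.1609e+00,  1.2000e-03])}
```

View pics/c2.png

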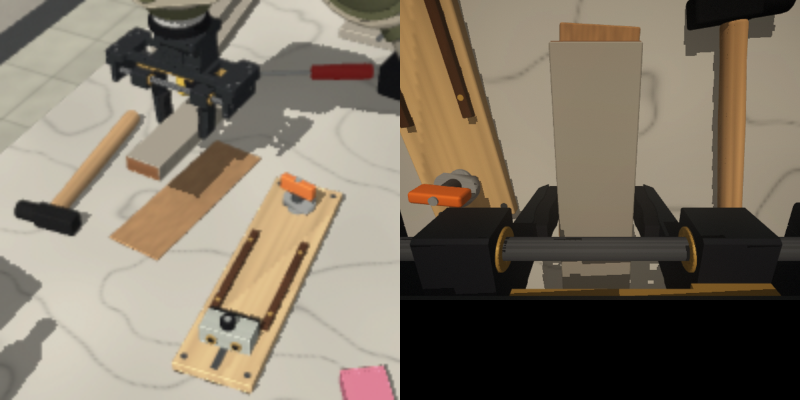

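The side crop shows the rail held level between the fingers at (180,130), off the cardboard. The wrist crop shows its front top edge at (600,42). Next I'll measure the rail's front end relative to the TCP, and the bush face from the first top view.

Run:
```python
from h import *
s=r.sense(); m=wristcam(s); z=np.load("pics/w3.npz"); p,d=z["p"],z["d"]
X=cloud(m,d); H=X[...,2]; hsv=cv2.cvtColor(p,cv2.COLOR_RGB2HSV).astype(int)
rail=(H>.110)&(H<.135)&(hsv[...,1]<95); rail[200:]=0;rail[:,:230]=0;rail[:,400:]=0
zt=np.nanmedian(H[rail]); print("railtop",zt)
b=[(u,np.where(rail[:,u])[0].min()-.5) for u in range(250,380,10)]; F=ray(m,b,.125); print("front",np.round(F[::4],4), F.mean(0))
L=[(np.where(rail[v])[0].min()-.5,v) for v in range(80,195,5)];R=[(np.where(rail[v])[0].max()+.5,v) for v in range(80,195,5)]
A=(ray(m,L,.125)+ray(m,R,.125))/2; k=np.polyfit(A[:,1],A[:,0],1); print("dir deg",90-np.degrees(np.arctan(k[0])),"centre x at -.04",np.polyval(k,-.04))
f=F.mean(0)[:2]; a=np.radians(86.95); print("front ahead of tcp",(f-s["eef_pos"][:2])@[np.cos(a),np.sin(a)])
t=np.load("pics/top0.npz")["p"]; g=t.mean(2)
for v in (255,258,261,264,267,270): print(v,np.round(g[v,238:256]).astype(int))
c=np.array([.4899,.0624]); j=np.array([-.1001,.995])
for u,v in [(244.5,252),(245.5,262),(246.5,272)]:
    P=ray("top",(u,v),.044)[0,:2]; print("face jig x",(P-c)@j,P)
```

```text
railtop 0.12565695311212155
front [[0.6386 0.0584 0.125 ]
 [0.6518 0.0577 0.125 ]
 [0.6649 0.0569 0.125 ]
 [0.6781 0.0562 0.125 ]] [0.65836015 0.0573036  0.125     ]
dir deg 86.93100917330457 centre x at -.04 0.6541871174164853
front ahead of tcp 0.09717211945436723
255 [134 130 126 109  68  27  18  35  54  65  66  67  66  65  67  65  76  99]
258 [134 131 130 125  83  35  16  27  54  67  69  71  69  70  69  69  70  82]
261 [65 73 78 72 52 27 15 23 48 61 64 66 63 66 66 66 64 79]
264 [31 49 62 63 54 32 15 21 39 57 64 68 66 68 66 67 67 82]
267 [ 93  98 100 102 102  70  27  15  33  52  62  65  65  65  66  66  65  69]
270 [134 133 133 133 127  89  35  14  25  51  62  63  63  61  63  62  62  63]
face jig x 0.099397551969537 [0.50443566 0.16375937]
face jig x 0.09916826842551436 [0.48157397 0.16122898]
face jig x 0.09893936801900854 [0.45875048 0.15870282]
```

Call:
{"name": "apply_moves", "arguments": {"motion": [{"delta_pos": [-0.91, 0.53, 0], "rotation": [0, 0, 0.171], "jaw": 150}, {"delta_pos": [-0.91, 0.53, 0], "rotation": [0, 0, 0.171], "jaw": 150}, {"delta_pos": [-0.91, 0.53, 0], "rotation": [0, 0, 0.171], "jaw": 150}, {"delta_pos": [-0.91, 0.53, 0], "rotation": [0, 0, 0.171], "jaw": 150}, {"delta_pos": [-0.91, 0.53, 0], "rotation": [0, 0, 0.171], "jaw": 150}, {"delta_pos": [-0.91, 0.53, 0], "rotation": [0, 0, 0.171], "jaw": 150}, {"delta_pos": [-0.91, 0.53, 0], "rotation": [0, 0, 0.171], "jaw": 150}, {"delta_pos": [-0.91, 0.53, 0], "rotation": [0, 0, 0.171], "jaw": 150}, {"delta_pos": [-0.91, 0.53, 0], "rotation": [0, 0, 0.171], "jaw": 150}, {"delta_pos": [0, 0, 0], "rotation": [0, 0, 0], "jaw": 150}]}}

```text
time: 8.43
eef_pos: [0.4897, 0.056, 0.1146]
tcp_rot: [-2.105, -2.331, 0.001]
force: [0.4, -0.2, -2.3]
width: 0.56
```

Call:
{"name": "apply_moves", "arguments": {"motion": [{"delta_pos": [0, 0, 0], "rotation": [0, 0, 0], "jaw": 150}, {"delta_pos": [0, 0, 0], "rotation": [0, 0, 0], "jaw": 150}]}}

```text
time: 8.68
eef_pos: [0.491, 0.0552, 0.1146]
tcp_rot: [2.107, 2.33, 0.0]
force: [0.2, 0.2, -1.5]
width: 0.566
```

Run:
```python
from h import *
s=r.sense(); w,wd=r.snapshot("wrist"); np.savez("pics/w4.npz",p=w,d=wd,e=s["eef_pos"],t=s["tcp_rot"])
p,d=r.snapshot("top"); np.savez("pics/t4.npz",p=p,d=d)
print(s["eef_pos"],s["tcp_rot"],np.degrees(2*np.arctan2(s["tcp_rot"][1],s["tcp_rot"][0]))%360,s["force"])
cv2.imwrite("pics/w4.png",w[...,::-1])
```

```text
[0.49095259 0.05517425 0.11462481] [2.10717722e+00 2.32987189e+00 9.39646051e-05] 95.74650713990077 [ 0.18126421  0.21518822 -1.47474739]
```

View pics/w4.png

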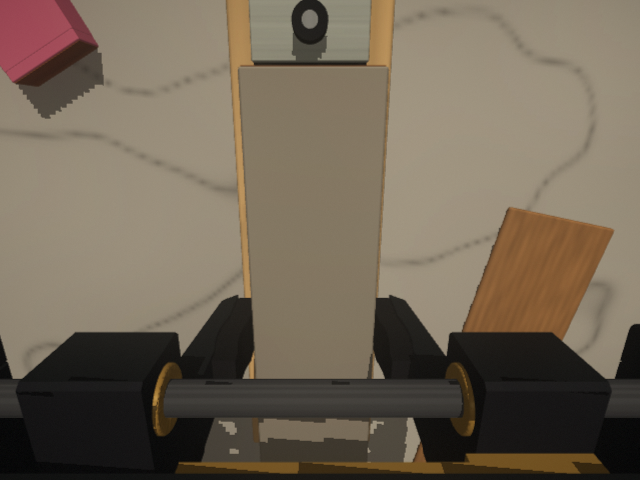

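The wrist view shows the rail above the channel, with its front edge at v = 66 just short of the block (screw at (310,20)). The jig edges show on both sides. I'll check lateral alignment.

Run:
```python
from h import *
z=np.load("pics/w4.npz"); p,d=z["p"],z["d"]; m=wristcam(dict(eef_pos=z["e"],tcp_rot=z["t"]))
X=cloud(m,d); H=X[...,2]; hsv=cv2.cvtColor(p,cv2.COLOR_RGB2HSV).astype(int)
j=np.array([-.1001,.995]); n=np.array([.995,.1001]); c=np.array([.4899,.0624])
def rep(nm,uv,zz):
    P=ray(m,uv,zz)[:,:2]-c; print(nm,"jig x",np.round(np.median(P@j),4),"-y(n)",np.round(np.median(P@n),4))
bed=(H>.01)&(H<.03)&(hsv[...,1]>95)
rows=range(5,60,5)
rep("jigL",[(np.where(bed[v,:300])[0].min()-.5,v) for v in rows],.018)
rep("jigR",[(np.where(bed[v,330:420])[0].max()+330.5,v) for v in rows],.018)
rail=(H>.115)&(H<.137)&(hsv[...,1]<95); rail[290:]=0;rail[:,:200]=0;rail[:,420:]=0
rows=range(80,280,10)
rep("railL",[(np.where(rail[v])[0].min()-.5,v) for v in rows],.1256)
rep("railR",[(np.where(rail[v])[0].max()+.5,v) for v in rows],.1256)
rep("railF",[(u,np.where(rail[:,u])[0].min()-.5) for u in range(255,375,10)],.1256)
g=p.mean(2); print(g[50:70,290].astype(int),np.round(H[55:68,290],3)); 
for v in (30,45): print(v,g[v,240:260].astype(int),g[v,362:380].astype(int))
rep("silver edge",[(270,61.5),(340,61.5)],.044)
rep("blkL",[(250,30),(250.5,45)],.044);rep("blkR",[(369.5,30),(369.5,45)],.044)
```

```text
jigL jig x 0.1236 -y(n) -0.1801
jigR jig x 0.1235 -y(n) 0.0465
railL jig x 0.0544 -y(n) -0.0243
railR jig x 0.0544 -y(n) 0.0254
railF jig x 0.0899 -y(n) -0.0005
[126 128 129 129 129 130 129 128 130 126  91  60  45  26  32  58  98 126
 118 114] [0.045 0.043 0.045 0.044 0.045 0.043 0.045 0.043 0.041 0.041 0.041 0.125
 0.126]
30 [131 132 131 130 129 128 128 127 127 120 111 126 133 134 133 134 134 133
 133 135] [135 133 135 134 135 136 132 112 103 123 123 122 122 123 125 124 129 129]
45 [132 133 132 131 131 130 129 129 129 129 123 116 130 131 131 130 131 130
 131 130] [133 132 133 133 133 132 125 115 124 124 124 123 124 126 126 128 128 131]
silver edge jig x 0.1033 -y(n) -0.0037
blkL jig x 0.1145 -y(n) -0.032
blkR jig x 0.1145 -y(n) 0.0297
```

Relative to the block and jig edges, the rail sits about 1.5 mm to the +n side, and its front is at jig x 0.090. The face is at about 0.099-0.102. I'm shifting +6 mm along and -1.2 mm across, then lowering.

Call:
{"name": "apply_moves", "arguments": {"motion": [{"delta_pos": [-0.09, 0.29, -0.5], "rotation": [0, 0, 0], "jaw": 150}, {"delta_pos": [0, 0, -0.7], "rotation": [0, 0, 0], "jaw": 150}, {"delta_pos": [0, 0, -0.7], "rotation": [0, 0, 0], "jaw": 150}, {"delta_pos": [0, 0, -0.7], "rotation": [0, 0, 0], "jaw": 150}, {"delta_pos": [0, 0, -0.6], "rotation": [0, 0, 0], "jaw": 150}, {"delta_pos": [0, 0, -0.4], "rotation": [0, 0, 0], "jaw": 150}, {"delta_pos": [0, 0, -0.2], "rotation": [0, 0, 0], "jaw": 150}, {"delta_pos": [0, 0, 0], "rotation": [0, 0, 0], "jaw": 150}, {"delta_pos": [0, 0, 0], "rotation": [0, 0, 0], "jaw": 150}]}}

```text
time: 9.9
eef_pos: [0.4888, 0.0613, 0.039]
tcp_rot: [2.106, 2.33, 0.001]
force: [0.1, -0.1, -0.9]
width: 0.565
```

Call:
{"name": "apply_moves", "arguments": {"motion": [{"delta_pos": [0, 0, -0.15], "rotation": [0, 0, 0], "jaw": 150}, {"delta_pos": [0, 0, -0.15], "rotation": [0, 0, 0], "jaw": 150}, {"delta_pos": [0, 0, 0], "rotation": [0, 0, 0], "jaw": 150}]}}

```text
time: 10.28
eef_pos: [0.4884, 0.0614, 0.0325]
tcp_rot: [-2.106, -2.33, 0.001]
force: [-0.6, 0.7, -1.6]
width: 0.565
```

Call:
{"name": "apply_moves", "arguments": {"motion": [{"delta_pos": [0, 0, -0.1], "rotation": [0, 0, 0], "jaw": 150}, {"delta_pos": [0, 0, 0], "rotation": [0, 0, 0], "jaw": 150}]}}

```text
time: 10.52
eef_pos: [0.4886, 0.0614, 0.0306]
tcp_rot: [-2.106, -2.331, 0.0]
force: [-0.5, -0.2, -2.0]
width: 0.566
```

Call:
{"name": "apply_moves", "arguments": {"motion": [{"delta_pos": [0, 0, -0.05], "rotation": [0, 0, 0], "jaw": 150}, {"delta_pos": [0, 0, 0], "rotation": [0, 0, 0], "jaw": 150}]}}

```text
time: 10.78
eef_pos: [0.4886, 0.0613, 0.0297]
tcp_rot: [-2.107, -2.331, 0.0]
force: [0.6, -0.3, -2.1]
width: 0.56
```

Run:
```python
from h import *
s=r.sense(); print({k:np.round(s[k],4) for k in("time","eef_pos","force","ft_torque","width")})
p,d=r.snapshot("top"); np.savez("pics/t5.npz",p=p,d=d); q,_=r.snapshot("side")
cv2.imwrite("pics/c5.png",np.hstack([cv2.resize(p[215:305,200:380],(400,200),interpolation=2),cv2.resize(q[215:335,270:390],(400,400),interpolation=2)[:200]] if 0 else [cv2.copyMakeBorder(cv2.resize(p[215:305,200:380],(400,200),interpolation=2),0,200,0,0,0),cv2.resize(q[215:335,270:390],(400,400),interpolation=2)])[...,::-1])
```

```text
{'time': np.float64(10.775), 'eef_pos': array([0.4886, 0.0613, 0.0297]), 'force': array([ 0.5945, -0.2619, -2.0738]), 'ft_torque': array([-0.029 , -0.0653,  0.0359]), 'width': np.float64(0.5603)}
```

View pics/c5.png

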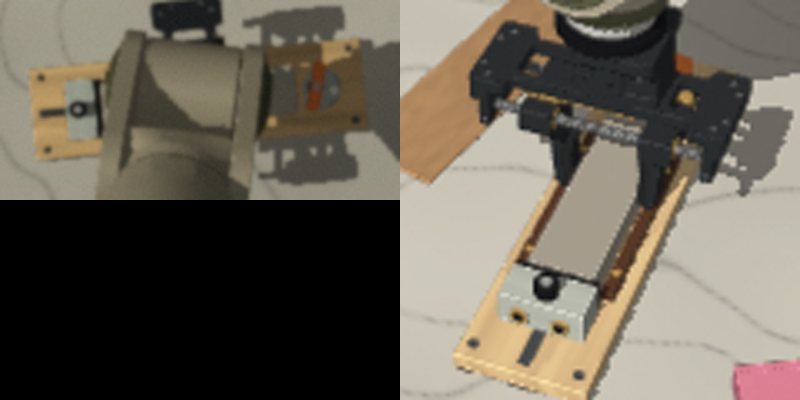

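The side crop shows the rail between the two strips, just short of the block. The wrist still carries its weight (-2 N), so I'm lowering the last millimetre.

Call:
{"name": "apply_moves", "arguments": {"motion": [{"delta_pos": [0, 0, -0.04], "rotation": [0, 0, 0], "jaw": 150}, {"delta_pos": [0, 0, 0], "rotation": [0, 0, 0], "jaw": 150}]}}

```text
time: 11.12
eef_pos: [0.4886, 0.0613, 0.0289]
tcp_rot: [-2.107, -2.331, 0.0]
force: [-0.9, 0.9, -2.7]
width: 0.562
```

Call:
{"name": "apply_moves", "arguments": {"motion": [{"delta_pos": [0, 0, -0.02], "rotation": [0, 0, 0], "jaw": 150}, {"delta_pos": [0, 0, 0], "rotation": [0, 0, 0], "jaw": 150}]}}

```text
time: 11.38
eef_pos: [0.4886, 0.0614, 0.0287]
tcp_rot: [2.107, 2.331, 0.0]
force: [-0.9, 0.8, 2.4]
width: 0.565
```

The rail is on the bed (+2.4 N). I'm sliding it home in 1 mm steps, watching the force.

Call:
{"name": "apply_moves", "arguments": {"motion": [{"delta_pos": [-0.005, 0.05, 0], "rotation": [0, 0, 0], "jaw": 150}, {"delta_pos": [0, 0, 0], "rotation": [0, 0, 0], "jaw": 150}]}}

```text
time: 11.62
eef_pos: [0.4888, 0.0622, 0.0287]
tcp_rot: [2.106, 2.33, 0.0]
force: [0.3, -2.7, 3.2]
width: 0.564
```

Call:
{"name": "apply_moves", "arguments": {"motion": [{"delta_pos": [-0.005, 0.05, 0], "rotation": [0, 0, 0], "jaw": 150}, {"delta_pos": [0, 0, 0], "rotation": [0, 0, 0], "jaw": 150}]}}

```text
time: 11.88
eef_pos: [0.4888, 0.0628, 0.0287]
tcp_rot: [2.106, 2.33, -0.0]
force: [0.2, -5.6, 3.5]
width: 0.565
```

Call:
{"name": "apply_moves", "arguments": {"motion": [{"delta_pos": [-0.005, 0.05, 0], "rotation": [0, 0, 0], "jaw": 150}, {"delta_pos": [0, 0, 0], "rotation": [0, 0, 0], "jaw": 150}]}}

```text
time: 12.12
eef_pos: [0.4887, 0.0633, 0.0287]
tcp_rot: [2.105, 2.33, -0.001]
force: [-0.7, -9.8, 2.9]
width: 0.566
```

The force rises at rubber stiffness (-9.8 N) with almost no side force, so the rail's end is against the facing. I'm easing the preload, then releasing and rising.

Call:
{"name": "apply_moves", "arguments": {"motion": [{"delta_pos": [0.007, -0.07, 0.02], "rotation": [0, 0, 0], "jaw": 150}, {"delta_pos": [0, 0, 0], "rotation": [0, 0, 0], "jaw": 150}]}}

```text
time: 12.38
eef_pos: [0.4885, 0.0627, 0.0288]
tcp_rot: [2.107, 2.33, -0.0]
force: [2.2, -4.2, -1.1]
width: 0.558
```

Call:
{"name": "apply_moves", "arguments": {"motion": [{"delta_pos": [0, 0, 0], "rotation": [0, 0, 0], "jaw": 60}, {"delta_pos": [0, 0, 0], "rotation": [0, 0, 0], "jaw": 60}, {"delta_pos": [0, 0, 0], "rotation": [0, 0, 0], "jaw": 60}, {"delta_pos": [0, 0, 0.4], "rotation": [0, 0, 0], "jaw": 60}, {"delta_pos": [0, 0, 1], "rotation": [0, 0, 0], "jaw": 60}, {"delta_pos": [0, -0.6, 1], "rotation": [0, 0, 0], "jaw": 60}, {"delta_pos": [0, -1, 1], "rotation": [0, 0, 0], "jaw": 60}, {"delta_pos": [0, -1, 1], "rotation": [0, 0, 0], "jaw": 60}, {"delta_pos": [0, -1, 0.6], "rotation": [0, 0, 0], "jaw": 60}, {"delta_pos": [0, -1, 0], "rotation": [0, 0, 0], "jaw": 60}]}}

```text
time: 13.62
eef_pos: [0.4889, -0.0298, 0.1304]
tcp_rot: [2.105, 2.329, 0.002]
force: [-0.7, -0.3, 0.2]
width: 0.761
```

Call:
{"name": "apply_moves", "arguments": {"motion": [{"delta_pos": [0, -1, 0], "rotation": [0, 0, 0], "jaw": 60}, {"delta_pos": [0, -1, 0], "rotation": [0, 0, 0], "jaw": 60}, {"delta_pos": [0, -1, 0], "rotation": [0, 0, 0], "jaw": 60}, {"delta_pos": [0, -1, 0], "rotation": [0, 0, 0], "jaw": 60}, {"delta_pos": [0, -1, 0], "rotation": [0, 0, 0], "jaw": 60}, {"delta_pos": [0, 0, 0], "rotation": [0, 0, 0], "jaw": 60}, {"delta_pos": [0, 0, 0], "rotation": [0, 0, 0], "jaw": 60}]}}

```text
time: 14.5
eef_pos: [0.4884, -0.1287, 0.1289]
tcp_rot: [-2.106, -2.33, -0.0]
force: [0.1, 0.4, -0.8]
width: 0.768
```

Run:
```python
from h import *
s=r.sense(); w,wd=r.snapshot("wrist"); np.savez("pics/w6.npz",p=w,d=wd,e=s["eef_pos"],t=s["tcp_rot"])
print(s["time"],s["eef_pos"],s["force"],s["q"])
cv2.imwrite("pics/w6.png",w[...,::-1])
```

```text
14.5 [ 0.48835899 -0.1287016   0.12886025] [ 0.06801404  0.41616232 -0.82711438] [-4.90142182e-01  3.87145884e-01  1.70250880e+00  2.16474155e-04
  1.05234210e+00 -5.91133936e-01]
```

View pics/w6.png

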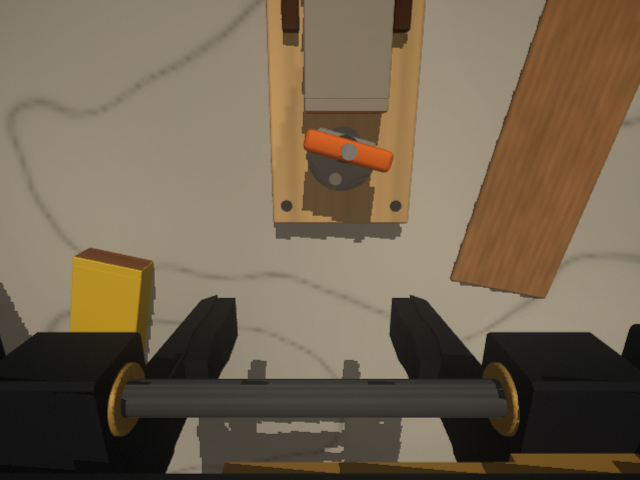

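The wrist view shows the rail lying straight between the strips, its end at v about 98-110, with a gap to the cam. The bar is centred at (348,150) and the white dot is at (335,180). I'll measure the knob pose.

Run:
```python
from h import *
z=np.load("pics/w6.npz"); p,d=z["p"],z["d"]; m=wristcam(dict(eef_pos=z["e"],tcp_rot=z["t"]))
X=cloud(m,d); H=X[...,2]; hsv=cv2.cvtColor(p,cv2.COLOR_RGB2HSV).astype(int)
o=(hsv[...,0]<14)&(hsv[...,1]>150)&(hsv[...,2]>90); o[:110]=0;o[185:]=0;o[:,:290]=0;o[:,405:]=0
t=o&(H>.061); c,wh,a,b=box(m,t,.066); print("knob",c,wh,a,(a+180)%180, "theta",np.radians((5.75-a)%180), np.nanmedian(H[t]))
print("hub screw px ->",ray(m,(348,152),.066))
cc=np.array([.4899,.0624]); j=np.array([-.1001,.995]); n=np.array([.995,.1001])
print("knob jig",(c/1000-cc)@j,(c/1000-cc)@n)
for uv,zz in [((345,98),.040),((345,111),.018),((272,222),.018),((407,222),.018),((340,222),.018)]:
    P=ray(m,uv,zz)[0,:2]-cc; print(uv,zz,"jig",P@j,P@n)
```

```text
knob [500.94543457 -61.75148773] (49.09812545776367, 11.733824729919434) 170.73871 170.73871 theta 0.26199645 0.06614095311063597
hub screw px -> [[ 0.50089236 -0.06235276  0.066     ]]
knob jig -0.1246363782937622 -0.0014373565245056296
(345, 98) 0.04 jig -0.09615959891045152 -0.0018384109801436754
(345, 111) 0.018 jig -0.10261056201617087 0.00010461849245780683
(272, 222) 0.018 jig -0.17669427965094472 -0.04971512826955809
(407, 222) 0.018 jig -0.17670074403558156 0.04596457235620513
(340, 222) 0.018 jig -0.17669753594761625 -0.0015185081452194495
```

Call:
{"name": "apply_moves", "arguments": {"motion": [{"delta_pos": [0.16, 0.84, 0], "rotation": [0, 0, 1], "jaw": 60}, {"delta_pos": [0.16, 0.84, 0], "rotation": [0, 0, 1], "jaw": 60}, {"delta_pos": [0.16, 0.84, 0], "rotation": [0, 0, 1], "jaw": 60}, {"delta_pos": [0.16, 0.84, 0], "rotation": [0, 0, 1], "jaw": 60}, {"delta_pos": [0, 0, 0], "rotation": [0, 0, 1], "jaw": 60}, {"delta_pos": [0, 0, 0], "rotation": [0, 0, 1], "jaw": 60}, {"delta_pos": [0, 0, 0], "rotation": [0, 0, 1], "jaw": 60}, {"delta_pos": [0, 0, 0], "rotation": [0, 0, 1], "jaw": 60}, {"delta_pos": [0, 0, 0], "rotation": [0, 0, 1], "jaw": 60}, {"delta_pos": [0, 0, 0], "rotation": [0, 0, 1], "jaw": 60}]}}

```text
time: 15.8
eef_pos: [0.5012, -0.0611, 0.129]
tcp_rot: [-0.725, -3.057, -0.0]
force: [-0.5, 0.0, -0.9]
width: 0.763
```

Call:
{"name": "apply_moves", "arguments": {"motion": [{"delta_pos": [0, 0, 0], "rotation": [0, 0, 1], "jaw": 60}, {"delta_pos": [0, 0, 0], "rotation": [0, 0, 1], "jaw": 60}, {"delta_pos": [0, 0, 0], "rotation": [0, 0, 1], "jaw": 60}, {"delta_pos": [0, 0, 0], "rotation": [0, 0, 0.09], "jaw": 60}, {"delta_pos": [0, 0, 0], "rotation": [0, 0, 0], "jaw": 60}, {"delta_pos": [0, 0, 0], "rotation": [0, 0, 0], "jaw": 60}]}}

```text
time: 16.55
eef_pos: [0.5013, -0.0617, 0.1289]
tcp_rot: [0.254, 3.131, -0.0]
force: [-0.7, 0.7, -0.1]
width: 0.766
```

Run:
```python
from h import *
s=r.sense(); t=s["tcp_rot"]; print(s["time"],s["eef_pos"],t,"psi",(np.degrees(2*np.arctan2(t[1],t[0]))-90)%180,s["q"],s["force"],s["ft_torque"])
```

```text
16.55 [ 0.50125871 -0.06170718  0.12894964] [ 2.53794068e-01  3.13127947e+00 -8.76058890e-06] psi 80.73247094889936 [-3.54854516e-01  3.86851212e-01  1.70267887e+00  7.79342656e-06
  1.05201788e+00 -1.76390581e+00] [-0.72546918  0.69855131 -0.11463574] [ 0.05329858 -0.13220436  0.00389627]
```

Pose and angle are as wanted. I'm descending over the bar and closing lightly.

Call:
{"name": "apply_moves", "arguments": {"motion": [{"delta_pos": [0, 0, -0.8], "rotation": [0, 0, 0], "jaw": 60}, {"delta_pos": [0, 0, -0.8], "rotation": [0, 0, 0], "jaw": 60}, {"delta_pos": [0, 0, -0.8], "rotation": [0, 0, 0], "jaw": 60}, {"delta_pos": [0, 0, -0.8], "rotation": [0, 0, 0], "jaw": 60}, {"delta_pos": [0, 0, -0.6], "rotation": [0, 0, 0], "jaw": 60}, {"delta_pos": [0, 0, -0.3], "rotation": [0, 0, 0], "jaw": 60}, {"delta_pos": [0, 0, 0], "rotation": [0, 0, 0], "jaw": 60}]}}

```text
time: 17.42
eef_pos: [0.5012, -0.0619, 0.0467]
tcp_rot: [-0.252, -3.131, -0.0]
force: [-0.1, 0.6, 0.4]
width: 0.763
```

Call:
{"name": "apply_moves", "arguments": {"motion": [{"delta_pos": [0, 0, 0], "rotation": [0, 0, 0], "jaw": 180}, {"delta_pos": [0, 0, 0], "rotation": [0, 0, 0], "jaw": 180}, {"delta_pos": [0, 0, 0], "rotation": [0, 0, 0], "jaw": 180}, {"delta_pos": [0, 0, 0], "rotation": [0, 0, 0], "jaw": 180}, {"delta_pos": [0, 0, 0], "rotation": [0, 0, 0], "jaw": 255}, {"delta_pos": [0, 0, 0], "rotation": [0, 0, 0], "jaw": 255}, {"delta_pos": [0, 0, 0], "rotation": [0, 0, 0], "jaw": 255}, {"delta_pos": [0, 0, 0], "rotation": [0, 0, 0], "jaw": 255}], "force": 15}}

```text
time: 18.42
eef_pos: [0.5014, -0.0612, 0.0471]
tcp_rot: [0.253, 3.131, 0.002]
force: [1.2, 5.2, 1.7]
width: 0.136
```

Run:
```python
from h import *
s=r.sense(); print({k:np.round(s[k],4) for k in("time","eef_pos","force","ft_torque","width","q")})
```

```text
{'time': np.float64(18.425), 'eef_pos': array([ 0.5014, -0.0612,  0.0471]), 'force': array([1.1879, 5.1784, 1.7047]), 'ft_torque': array([ 0.8125, -0.3103, -0.0882]), 'width': np.float64(0.136), 'q': array([-3.5430e-01,  5.1320e-01,  1.7677e+00,  1.5000e-03,  8.6060e-01,
       -1.7649e+00])}
```

The bar is gripped (width 12 mm). I'm taking out the 5 N side load, firming the grip, and turning clockwise through the free range.

Call:
{"name": "apply_moves", "arguments": {"motion": [{"delta_pos": [0, 0.03, 0], "rotation": [0, 0, 0], "jaw": 255}, {"delta_pos": [0, 0, 0], "rotation": [0, 0, -0.5], "jaw": 255}, {"delta_pos": [0, 0, 0], "rotation": [0, 0, -0.5], "jaw": 255}, {"delta_pos": [0, 0, 0], "rotation": [0, 0, -0.5], "jaw": 255}, {"delta_pos": [0, 0, 0], "rotation": [0, 0, -0.5], "jaw": 255}], "force": 45}}

```text
time: 19.05
eef_pos: [0.5014, -0.0613, 0.0471]
tcp_rot: [0.566, 3.09, -0.0]
force: [0.1, 1.5, 2.2]
width: 0.133
```

```bash
cat > k.py <<'E'
from h import *
s=r.sense(); t=s["tcp_rot"]; psi=(np.degrees(2*np.arctan2(t[1],t[0]))-90)%180
print("t",round(s["time"],2),"pos",np.round(s["eef_pos"],4),"theta",round(np.radians((95.75-psi+10)%180-10),3),"F",np.round(s["force"],1),"T",np.round(s["ft_torque"],3),"tau6",round(s["tau"][5],3),"dq6",round(s["dq"][5],2),"w",round(s["width"],3))
E
python3 k.py
```

```text
t 19.05 pos [ 0.5014 -0.0613  0.0471] theta 0.463 F [0.1 1.5 2.2] T [ 0.213 -0.193  0.093] tau6 -0.427 dq6 0.4 w 0.133
```

Free drag reads 0.093 N·m, as specified. I'm continuing.

Call:
{"name": "apply_moves", "arguments": {"motion": [{"delta_pos": [0, 0, 0], "rotation": [0, 0, -0.5], "jaw": 255}, {"delta_pos": [0, 0, 0], "rotation": [0, 0, -0.5], "jaw": 255}, {"delta_pos": [0, 0, 0], "rotation": [0, 0, -0.5], "jaw": 255}, {"delta_pos": [0, 0, 0], "rotation": [0, 0, -0.5], "jaw": 255}, {"delta_pos": [0, 0, 0], "rotation": [0, 0, -0.5], "jaw": 255}, {"delta_pos": [0, 0, 0], "rotation": [0, 0, -0.5], "jaw": 255}, {"delta_pos": [0, 0, 0], "rotation": [0, 0, -0.5], "jaw": 255}]}}

```text
time: 19.92
eef_pos: [0.5013, -0.0615, 0.0471]
tcp_rot: [1.095, 2.944, -0.001]
force: [-0.5, -0.3, 2.6]
width: 0.132
```

```bash
python3 k.py
```

```text
t 19.93 pos [ 0.5013 -0.0615  0.0471] theta 0.813 F [-0.5 -0.3  2.6] T [ 0.038 -0.015  0.064] tau6 -0.426 dq6 0.4 w 0.132
```

Call:
{"name": "apply_moves", "arguments": {"motion": [{"delta_pos": [0, 0, 0], "rotation": [0, 0, -0.5], "jaw": 255}, {"delta_pos": [0, 0, 0], "rotation": [0, 0, -0.5], "jaw": 255}]}}

```text
time: 20.18
eef_pos: [0.5013, -0.0615, 0.0471]
tcp_rot: [1.241, 2.886, -0.001]
force: [-0.4, -0.1, 2.9]
width: 0.132
```

```bash
python3 k.py
```

```text
t 20.18 pos [ 0.5013 -0.0615  0.0471] theta 0.913 F [-0.4 -0.1  2.9] T [-0.019  0.026  0.119] tau6 -0.426 dq6 0.4 w 0.132
```

Call:
{"name": "apply_moves", "arguments": {"motion": [{"delta_pos": [0, 0, 0], "rotation": [0, 0, -0.5], "jaw": 255}, {"delta_pos": [0, 0, 0], "rotation": [0, 0, -0.5], "jaw": 255}]}}

```text
time: 20.42
eef_pos: [0.5012, -0.0615, 0.0471]
tcp_rot: [1.384, 2.82, -0.001]
force: [-2.1, -1.1, 2.1]
width: 0.129
```

```bash
python3 k.py
```

```text
t 20.43 pos [ 0.5012 -0.0615  0.0471] theta 1.013 F [-2.1 -1.1  2.1] T [-0.137  0.037  0.117] tau6 -0.425 dq6 0.4 w 0.129
```

Call:
{"name": "apply_moves", "arguments": {"motion": [{"delta_pos": [0, 0, 0], "rotation": [0, 0, -0.5], "jaw": 255}, {"delta_pos": [0, 0, 0], "rotation": [0, 0, -0.5], "jaw": 255}]}}

```text
time: 20.68
eef_pos: [0.5011, -0.0615, 0.0471]
tcp_rot: [-1.523, -2.748, 0.001]
force: [-1.3, -0.2, 3.2]
width: 0.132
```

```bash
python3 k.py
```

```text
t 20.68 pos [ 0.5011 -0.0615  0.0471] theta 1.112 F [-1.3 -0.2  3.2] T [-0.091  0.154  0.164] tau6 -0.425 dq6 0.4 w 0.132
```

Call:
{"name": "apply_moves", "arguments": {"motion": [{"delta_pos": [0, 0, 0], "rotation": [0, 0, -0.5], "jaw": 255}, {"delta_pos": [0, 0, 0], "rotation": [0, 0, -0.5], "jaw": 255}]}}

```text
time: 20.92
eef_pos: [0.5011, -0.0616, 0.0471]
tcp_rot: [-1.658, -2.668, 0.001]
force: [-1.8, -1.5, 3.0]
width: 0.132
```

```bash
python3 k.py
```

```text
t 20.93 pos [ 0.5011 -0.0616  0.0471] theta 1.212 F [-1.8 -1.5  3. ] T [-0.184  0.314  0.11 ] tau6 -0.425 dq6 0.4 w 0.132
```

Call:
{"name": "apply_moves", "arguments": {"motion": [{"delta_pos": [0, 0, 0], "rotation": [0, 0, -0.5], "jaw": 255}]}}

```text
time: 21.05
eef_pos: [0.5011, -0.0616, 0.0471]
tcp_rot: [-1.724, -2.626, 0.001]
force: [-2.8, -1.7, 3.4]
width: 0.128
```

```bash
python3 k.py
```

```text
t 21.05 pos [ 0.5011 -0.0616  0.0471] theta 1.262 F [-2.8 -1.7  3.4] T [-0.199  0.169  0.119] tau6 -0.425 dq6 0.4 w 0.128
```

Call:
{"name": "apply_moves", "arguments": {"motion": [{"delta_pos": [0, 0, 0], "rotation": [0, 0, -0.5], "jaw": 255}, {"delta_pos": [0, 0, 0], "rotation": [0, 0, -0.5], "jaw": 255}]}}

```text
time: 21.3
eef_pos: [0.501, -0.0616, 0.0471]
tcp_rot: [-1.853, -2.536, 0.001]
force: [-2.1, -1.6, 3.3]
width: 0.133
```

```bash
python3 k.py
```

```text
t 21.3 pos [ 0.501  -0.0616  0.0471] theta 1.362 F [-2.1 -1.6  3.3] T [-0.241  0.306  0.054] tau6 -0.425 dq6 0.4 w 0.133
```

Call:
{"name": "apply_moves", "arguments": {"motion": [{"delta_pos": [0, 0, 0], "rotation": [0, 0, -0.5], "jaw": 255}]}}

```text
time: 21.42
eef_pos: [0.501, -0.0616, 0.0471]
tcp_rot: [-1.916, -2.489, 0.002]
force: [-2.1, -0.9, 3.7]
width: 0.129
```

```bash
python3 k.py
```

```text
t 21.43 pos [ 0.501  -0.0616  0.0471] theta 1.412 F [-2.1 -0.9  3.7] T [-0.272  0.315  0.127] tau6 -0.42 dq6 0.4 w 0.129
```

Call:
{"name": "apply_moves", "arguments": {"motion": [{"delta_pos": [0, 0, 0], "rotation": [0, 0, -0.5], "jaw": 255}]}}

```text
time: 21.55
eef_pos: [0.5009, -0.0616, 0.0471]
tcp_rot: [-1.978, -2.441, 0.002]
force: [-2.9, -1.6, 3.0]
width: 0.132
```

```bash
python3 k.py
```

```text
t 21.55 pos [ 0.5009 -0.0616  0.0471] theta 1.462 F [-2.9 -1.6  3. ] T [-0.291  0.378  0.133] tau6 -0.394 dq6 0.4 w 0.132
```

The joint-6 torque, which is much quieter, starts to change at about 1.40 rad, so that is contact. Hand-tight should come at 1.65-1.80 rad, +0.26 N·m over free.

Call:
{"name": "apply_moves", "arguments": {"motion": [{"delta_pos": [0, 0, 0], "rotation": [0, 0, -0.5], "jaw": 255}]}}

```text
time: 21.68
eef_pos: [0.5009, -0.0617, 0.0471]
tcp_rot: [-2.038, -2.391, 0.002]
force: [-2.9, -1.7, 3.4]
width: 0.134
```

```bash
python3 k.py
```

```text
t 21.68 pos [ 0.5009 -0.0617  0.0471] theta 1.512 F [-2.9 -1.7  3.4] T [-0.293  0.405  0.159] tau6 -0.368 dq6 0.4 w 0.134
```

Call:
{"name": "apply_moves", "arguments": {"motion": [{"delta_pos": [0, 0, 0], "rotation": [0, 0, -0.5], "jaw": 255}]}}

```text
time: 21.8
eef_pos: [0.5009, -0.0617, 0.0471]
tcp_rot: [-2.097, -2.339, 0.002]
force: [-3.7, -1.0, 3.7]
width: 0.133
```

```bash
python3 k.py
```

```text
t 21.8 pos [ 0.5009 -0.0617  0.0471] theta 1.562 F [-3.7 -1.   3.7] T [-0.295  0.399  0.193] tau6 -0.331 dq6 0.4 w 0.133
```

Call:
{"name": "apply_moves", "arguments": {"motion": [{"delta_pos": [0, 0, 0], "rotation": [0, 0, -0.5], "jaw": 255}]}}

```text
time: 21.92
eef_pos: [0.5009, -0.0617, 0.047]
tcp_rot: [-2.155, -2.286, 0.002]
force: [-4.0, -1.9, 4.4]
width: 0.133
```

```bash
python3 k.py
```

```text
t 21.93 pos [ 0.5009 -0.0617  0.047 ] theta 1.612 F [-4.  -1.9  4.4] T [-0.319  0.485  0.262] tau6 -0.267 dq6 0.4 w 0.133
```

Call:
{"name": "apply_moves", "arguments": {"motion": [{"delta_pos": [0, 0, 0], "rotation": [0, 0, -0.5], "jaw": 255}]}}

```text
time: 22.05
eef_pos: [0.5008, -0.0617, 0.0471]
tcp_rot: [-2.211, -2.232, 0.002]
force: [-3.5, -1.8, 4.5]
width: 0.132
```

```bash
python3 k.py
```

```text
t 22.05 pos [ 0.5008 -0.0617  0.0471] theta 1.662 F [-3.5 -1.8  4.5] T [-0.386  0.506  0.373] tau6 -0.178 dq6 0.4 w 0.132
```

The joint torque rise is +0.247 and the wrist torque rise +0.26 N·m over free, so about 12.5-13 N, reached 0.26 rad past contact. I'm stopping here, letting go and rising clear.

Call:
{"name": "apply_moves", "arguments": {"motion": [{"delta_pos": [0, 0, 0], "rotation": [0, 0, 0], "jaw": 255}, {"delta_pos": [0, 0, 0], "rotation": [0, 0, 0], "jaw": 140}, {"delta_pos": [0, 0, 0], "rotation": [0, 0, 0], "jaw": 140}, {"delta_pos": [0, 0, 0], "rotation": [0, 0, 0], "jaw": 140}, {"delta_pos": [0, 0, 0.5], "rotation": [0, 0, 0], "jaw": 140}, {"delta_pos": [0, 0, 1], "rotation": [0, 0, 0], "jaw": 140}, {"delta_pos": [0, 0, 1], "rotation": [0, 0, 0], "jaw": 140}, {"delta_pos": [0, 0, 1], "rotation": [0, 0, 0], "jaw": 140}, {"delta_pos": [0, 0, 1], "rotation": [0, 0, 0], "jaw": 140}, {"delta_pos": [0, 0, 1], "rotation": [0, 0, 0], "jaw": 140}]}}

```text
time: 23.3
eef_pos: [0.5012, -0.0612, 0.1583]
tcp_rot: [2.21, 2.232, 0.0]
force: [-0.4, 0.4, 0.1]
width: 0.453
```

Call:
{"name": "apply_moves", "arguments": {"motion": [{"delta_pos": [0.2, -1, 0.5], "rotation": [0, 0, 0], "jaw": 140}, {"delta_pos": [0.2, -1, 0.5], "rotation": [0, 0, 0], "jaw": 140}, {"delta_pos": [0, -1, 0], "rotation": [0, 0, 0], "jaw": 140}, {"delta_pos": [0, -1, 0], "rotation": [0, 0, 0], "jaw": 140}, {"delta_pos": [0, 0, 0], "rotation": [0, 0, 0], "jaw": 140}, {"delta_pos": [0, 0, 0], "rotation": [0, 0, 0], "jaw": 140}]}}

```text
time: 24.05
eef_pos: [0.5091, -0.141, 0.1766]
tcp_rot: [-2.21, -2.232, 0.0]
force: [0.3, -0.2, 0.5]
width: 0.45
```

Run:
```python
from h import *
s=r.sense(); w,wd=r.snapshot("wrist"); np.savez("pics/w7.npz",p=w,d=wd,e=s["eef_pos"],t=s["tcp_rot"]); q,_=r.snapshot("side"); m=wristcam(s)
print(s["time"],s["eef_pos"],s["force"],s["width"])
X=cloud(m,wd); H=X[...,2]; hsv=cv2.cvtColor(w,cv2.COLOR_RGB2HSV).astype(int)
o=(hsv[...,0]<14)&(hsv[...,1]>150)&(hsv[...,2]>90)&(H>.061)&(H<.075)&(np.hypot(X[...,0]-.501,X[...,1]+.062)<.04)
if o.sum(): c,wh,a,b=box(m,o,.066); print("knob",c,wh,"theta",np.radians((5.75-a)%180))
cv2.imwrite("pics/c7.png",np.hstack([cv2.resize(w,(400,300)),cv2.resize(q[200:350,240:440],(400,300),interpolation=2)])[...,::-1])
```

```text
24.05 [ 0.50906933 -0.14098551  0.17656896] [ 0.26460539 -0.24085353  0.46068613] 0.45017392049717436
knob [501.23165894 -62.08220673] (49.15311813354492, 11.724516868591309) theta 1.6620258
```

View pics/c7.png

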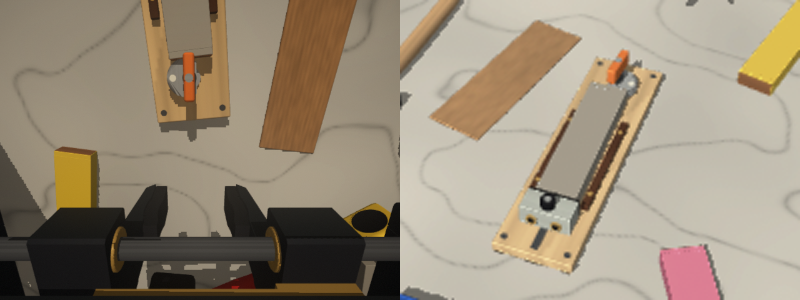

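The knob stayed at 1.66 rad with the cam on the rail's end. The side crop shows the rail flat between the strips, butted against the block, and the gripper is clear. I'm handing in.

```bash
python3 -c "
from station import r
print(r.finish_job(), r.sense()['time'])"
```

```text
the job is handed in; nothing more can be done
the job is handed in; nothing more can be done
```

The rail is in the jig, butted against the bush block and clamped at about 12.5–13 N. The job was handed in at about 24 s of the 72 s allowed.

- **Rail:** I laid the grey rail flat in the channel and slid it home until the rubber pushed back. The peak was about 10 N, and I eased it before letting go.
- **Clamp:** The knob started at about 0.26 rad and touched the rail at about 1.40 rad. I stopped at 1.66 rad, where joint torque had risen 0.25 N·m over free and wrist torque about 0.26 N·m.
- **Last checks:** After release the camera still measured the knob at 1.66 rad. The last pictures show the rail flat between the strips and up against the block, with the gripper clear. I touched nothing else on the worktop.
- **Disagreements:** Jig positions differed by 1–2 mm between the two cameras. The bush face came out at jig x 0.098–0.102 m, so I relied on the contact force. Wrist torque was noisy by about 0.03 N·m, so I took the contact point from the joint torque.

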